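# Seat the tube block on the shaker's locating pins and latch it

## Robot

A 7-joint arm with a two-finger parallel gripper is mounted at the origin on a cart in front of the work surface, level with it; the furniture and walls round the work are solid. World frame = base frame: x ahead of the robot, y to its left, z up, the work surface at z = 0. Lengths are in mm, angles in rad, forces in N, time in s.
With the tool pointing down it reaches from about 400 to 925 mm from the base axis. Payload 4.1 kg.
Tool frame: the origin (TCP) lies at the very end of the fingers, on their centre line; the grasp point (between the pads) lies behind it (r.grip_point_offset is the z of the grasp point in the tool frame, in mm); z points along the fingers, y is the line along which they close (so a half turn about z gives the same grasp; the last joint's range is limited). The gripper opens to 85 mm and grips with 20 to 120 N. Pads are 22 mm wide; open, the fingers measure 114 mm over their backs; the gripper's body (76 mm by 85 mm) begins 54 mm behind the grasp point. The pads swing forward as they close: fully open they stand 13 mm farther back than shut.
Start: joints at [-1.339, 0.398, 0.045, 1.537, -0.019, 1.207, -0.051], TCP at [211.1, 614.801, 231.347] pointing down, gripper open.
Joint ranges: [-2.82, 2.82], [-0.49, 2.23], [-1.37, 1.46], [0, 2.46], [-1.36, 4.5], [0.23, 2], [-2.94, 2.94]. Speed limits (rad/s): [2.57, 2.57, 3.14, 3.14, 3.14, 3.14, 3.14].

## Interface

Orientations are given as a rotation vector (axis times angle).
In Python, from cell import r, read_camera gives the robot as it stands.
- The arm moves only by the shell command python3 -m creep [FORCE], which reads ROWS from standard input. ROWS is a JSON object with one list for each field, all of the same length, 1 to 10, a row being the entries at one place: x, y, z (the shift in parts of the range, where 1.0 means 1000 mm), wx, wy, wz (a rotation vector in fractions of the full range, 1 being 90 degrees), finger_gap (the opening from 0.0 (shut) to 1.0 (fully open)); each row is the pose to reach, as a shift and turn from the pose commanded when the command began, along the tool's axes at that moment; what a row does not reach only later rows make up. A row lasts 1/10 s, in which the tool goes at most 50 mm and 0.15 rad, less where a joint would pass 70% of its speed; a pose out of reach is approached as far as the arm can. The fingers move at their own pace and stop on an object; FORCE is the grip in N (left out, the last holds). Time passes only in rows, so rows that do not move let the fingers close. It prints the time, the measured TCP pose, the force, the opening and the grip force at its end. Shift and turn numbers lie between -1 and 1, and a call with a number outside is refused. Input that does not fit is refused with a message, and nothing moves.
- r.observe(): the state, without advancing time (a new reading comes with each control period).
- read_camera(name): name is "side" or "top"; returns a dict with "frame" (384x512x3 uint8, red, green, blue), "range_z" (384x512 float32, mm along the optical axis (not along the pixel's ray), 0 where there is no reading), "intrinsics" (3x3 intrinsics, pixels), "D" ([k1, k2, p1, p2, k3] as OpenCV has them; the pictures are not rectified), "rvec" (rotation vector, rad) and "tvec" (3), from world to camera coordinates, as OpenCV has them. Camera axes: x right, y down, z forward; pixel columns grow to the right and rows downward; lengths in mm; the calibration is good to about 2 mm. A picture is of the moment at which its call begins.
- r.job_done(): hands the job in; it is judged then, once.
The state is a dict: "time": time; "joint_positions": joint angles; "qd": joint speeds; "effort": joint torques, N m; "position": TCP position; "eef_rot": TCP orientation; "ft_force": force on the tool from outside, world axes, zero at the start; "ft_torque": the same for the moment, N m; "grip_width": opening from 0.0 (shut) to 1.0 (fully open); "grasp_force": force on a finger pad.
Only numpy, scipy, OpenCV 4.12 (cv2) and the standard library are available. Lean on these libraries where they do the work, as an engineer would, in place of code of your own. Each camera call takes 0.05 s, during which the arm holds its last target. There are 200 camera calls.

## Task

Fit the loose aluminium tube block onto the tube shaker: set it gently on the carrier plate and nudge it about in light contact until its two bores drop over the two locating pins and it sits flat on the plate, then swing the red-knobbed latch all the way round so that its finger holds the block's foot. The plate has stopped somewhere a little off centre, so the pins must be found by feel; never push the block hard against the shaker, and leave the other things on the desk where they are.

Things in the scene. Friction and masses are not known exactly. Their poses are not given: they have to be found in the camera images.
- tube_block: the loose bare aluminium tube block, about 0.2 to 0.4 kg, upright on the desk: body 40 mm (its x) by 80 mm (its y) by 46 mm tall (z up), eight tube wells in the top, plain flat sides to grip across the 40 mm. At the foot of each end a ledge 9 mm thick, 36 mm wide, sticks out 10.5 mm (101 mm over both). Origin: centre of the underside. It fits the shaker either way round
- bore (a point): mouth of one of the two round bores in the block's underside, 11 mm across and 12 mm deep, at (0, +28, 0) mm in the block's frame; its twin is at (0, -28, 0)
- shaker: tube shaker, a white box fixed to the desk, 150 mm (its x) by 196 mm (its y); panel with display and black dial on its -x face. Origin: centre of its underside at desk height, z up. On top is a level black carrier plate, 104 by 176 mm, with two steel locating pins 56 mm apart along y, 9 mm thick, 9 mm tall, slightly bevelled
- plate_mid (a point): where a seated block's origin would be if the carrier plate stood centred: 68 mm above the shaker's origin, at plate-top height, shaker axes, pins at (0, +28) and (0, -28) mm from it. The plate with pins and latch really stopped up to 6 mm off in x and in y (not turned), unmeasured; it yields only to some 80 N sideways. A block not over the pins rides 9 mm higher on their tops
- latch (a joint): steel turn-latch on an upright pivot on the plate, rad: 0 open (knob toward the shaker's -x, finger to +x), grows clockwise seen from above to 1.571 locked (knob toward +y, finger to -y over the ledge of the seated block, 2.5 mm above it; a level block riding on the pins blocks it). Starts at 0 to 0.25; light friction, about 2 N at the knob; stays where left
- latch_pivot (a point): axis of the latch if the plate stood centred, at plate-top height: 72 mm along the shaker's +y from plate_mid (from a seated block's origin: the same, to 1 mm). The red upright knob stands 36 mm from the axis, 15 mm thick, its thick part 26 to 47 mm above the plate top; the lever arm under it tops out at 18 mm
- slide_box: bystander, to be left alone: small white cardboard box of slides with a red and white label, 79 x 31 x 24 mm, lying on the desk
- counter: bystander, to be left alone: round white hand tally counter, 52 x 44 x 21 mm, lying on the desk
- beaker: bystander, to be left alone: white plastic beaker, 45 mm across, 54 mm tall
- blue_bottle: bystander, to be left alone: small brown-tinted bottle with a black cap and a blue label, 26 mm across, 62 mm tall
- white_bottle: bystander, to be left alone: small white dropper bottle with a green label, 30 mm across, 76 mm tall
- petri: bystander, to be left alone: flat round petri dish with lid, 62 mm across, 15 mm tall
- tweezers: bystander, to be left alone: steel tweezers lying flat, 120 x 12 x 8 mm

How it is judged:
By the outcome, as a careful person would: the job done as asked, in the order asked, and still so for the second after the job is handed in, with the robot touching nothing.
It also fails if it takes over 69 s, if anything falls off the work surface, if the arm or the gripper's body presses on something with over 40 N, if the wrist force passes 120 N, or if a joint passes its speed limit or range.

## Working session

There is one attempt and no reset: what is moved stays moved. The work goes in short steps, Python scripts to look and compute and a shell command to move; the robot and the scene stay as the last step left them, time stands still between calls to the robot, and variables do not carry over. Pictures are saved under pics/ and viewed, at most 10 in all, crops included, and the job is handed in when it is done.

```bash
ls; mkdir -p pics; cat > h.py <<'E'
import numpy as np, cv2
from scipy.spatial.transform import Rotation as R
from cell import r, read_camera
def cloud(c):
    h,w=c["range_z"].shape
    u,v=np.meshgrid(np.arange(w),np.arange(h))
    p=cv2.undistortPoints(np.stack([u,v],-1).reshape(-1,1,2).astype(np.float64),np.array(c["intrinsics"]),np.array(c["D"])).reshape(h,w,2)
    z=c["range_z"].astype(float)
    P=np.dstack([p*z[...,None],z])
    M=cv2.Rodrigues(np.array(c["rvec"],float))[0]
    W=(P-np.array(c["tvec"]).reshape(3))@M
    W[z==0]=np.nan
    return W
E
python3 - <<'E'
from h import *
import pickle
s=r.observe();print({k:np.round(v,3) for k,v in s.items()},r.grip_point_offset)
d={}
for n in("top","side"):
    c=read_camera(n);d[n]=c;cv2.imwrite(f"pics/{n}0.png",c["frame"][...,::-1]);
    print(n,-cv2.Rodrigues(np.array(c["rvec"],float))[0].T@np.array(c["tvec"]).reshape(3),np.isfinite(cloud(c)[...,0]).mean())
pickle.dump(d,open("d.pkl","wb"))
E
```

```text
pics
{'time': np.float64(0.0), 'joint_positions': array([-1.339,  0.399,  0.045,  1.538, -0.019,  1.207, -0.051]), 'qd': array([-0.   , -0.   ,  0.   ,  0.   ,  0.002,  0.   ,  0.001]), 'effort': array([ 1.0000e-03, -4.7513e+01,  1.3650e+00, -2.5421e+01,  1.2000e-02,
        1.0000e-02,  0.0000e+00]), 'position': array([210.889, 614.185, 230.286]), 'eef_rot': array([-5.170e-01, -3.099e+00,  3.000e-03]), 'ft_force': array([-0.556, -0.597,  0.737]), 'ft_torque': array([-0.001,  0.075,  0.041]), 'grasp_force': np.float64(0.0), 'grip_width': np.float64(0.997)} -18.700000000000003
top [ 411.55317167   85.9299966  1183.30793771] 0.99603271484375
side [393.77574483 870.77240898 825.56371969] 0.9959157307942709
```

View pics/top0.png

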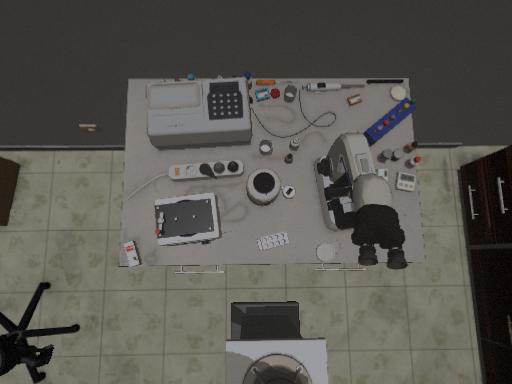

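View pics/side0.png

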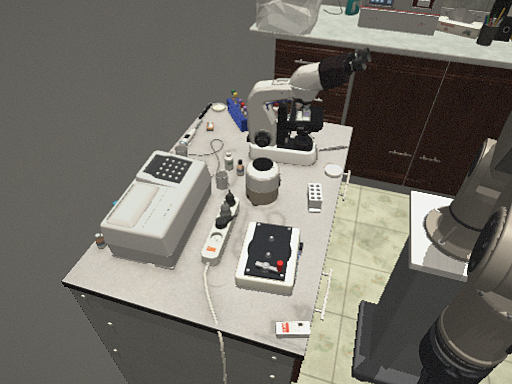

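The top view shows the block (eight wells) at about (272,241), the shaker at (187,219) with its red latch knob at (158,232), the slide box at (131,253), and the petri dish at (326,252). The side view shows the block at (314,196), the shaker at (270,255), and the knob at (281,266).

```bash
python3 - <<'E'
from h import *
import pickle
d=pickle.load(open("d.pkl","rb"))
for n,b in(("top",(255,228,292,254)),("side",(300,175,330,217))):
    c=d[n];W=cloud(c);u0,v0,u1,v1=b
    q=W[v0:v1,u0:u1].reshape(-1,3)
    print(n,"desk z",np.nanmedian(q[q[:,2]<15,2]))
    t=q[(q[:,2]>40)&(q[:,2]<56)]
    m=(q[:,2]>20)
    for t in(t,):
        rc=cv2.minAreaRect(t[:,:2].astype(np.float32));print(len(t),np.median(t[:,2]),rc,np.round(cv2.boxPoints(rc)))
    im=c["frame"][v0:v1,u0:u1,::-1]
for n,b in(("top",(145,180,235,255)),("side",(230,210,312,300))):
    c=d[n];W=cloud(c);u0,v0,u1,v1=b
    q=W[v0:v1,u0:u1].reshape(-1,3);f=c["frame"][v0:v1,u0:u1].reshape(-1,3).astype(int)
    h,e=np.histogram(q[:,2],bins=range(-4,140,4));print(n,dict(zip(e[:-1],h)))
    red=(f[:,0]>120)&(f[:,1]<70)&(f[:,2]<70);print("red",red.sum(),np.round(q[red],0)[:12])
    top=(q[:,2]>50)&(q[:,2]<75)
    rc=cv2.minAreaRect(q[top][:,:2].astype(np.float32));print("all top",rc)
    dk=top&(f.max(1)<75)
    rc=cv2.minAreaRect(q[dk][:,:2].astype(np.float32));print("plate",rc,np.median(q[dk],0))
def crop(n,b,k):
    u0,v0,u1,v1=b;return cv2.resize(d[n]["frame"][v0:v1,u0:u1,::-1],(400,400*(v1-v0)//(u1-u0)),interpolation=cv2.INTER_CUBIC)
a=crop("top",(145,180,235,265),8);b=crop("side",(230,215,310,300),8);h=min(a.shape[0],b.shape[0])
cv2.imwrite("pics/c1.png",np.hstack([a[:h],b[:h]]))
E
```

```text
top desk z 0.8515888127960032
206 46.8461924789337 ((458.00299072265625, 3.3627395629882812), (39.719512939453125, 80.55464172363281), 13.481645584106445) [[429.  38.]
 [448. -40.]
 [487. -31.]
 [468.  47.]]
side desk z -0.8877308194336924
191 44.52945058435692 ((461.2934875488281, 4.2961578369140625), (40.272560119628906, 83.95526885986328), 14.223958015441895) [[431.  40.]
 [452. -41.]
 [491. -31.]
 [470.  50.]]
top {np.int64(-4): np.int64(1471), np.int64(0): np.int64(1888), np.int64(4): np.int64(219), np.int64(8): np.int64(20), np.int64(12): np.int64(12), np.int64(16): np.int64(10), np.int64(20): np.int64(9), np.int64(24): np.int64(12), np.int64(28): np.int64(14), np.int64(32): np.int64(15), np.int64(36): np.int64(16), np.int64(40): np.int64(28), np.int64(44): np.int64(68), np.int64(48): np.int64(202), np.int64(52): np.int64(527), np.int64(56): np.int64(233), np.int64(60): np.int64(38), np.int64(64): np.int64(533), np.int64(68): np.int64(1065), np.int64(72): np.int64(115), np.int64(76): np.int64(9), np.int64(80): np.int64(11), np.int64(84): np.int64(43), np.int64(88): np.int64(23)
[... 1565 characters left out ...]
64(104): np.int64(7), np.int64(108): np.int64(6), np.int64(112): np.int64(28), np.int64(116): np.int64(1), np.int64(120): np.int64(0), np.int64(124): np.int64(0), np.int64(128): np.int64(0), np.int64(132): np.int64(0)}
red 25 [[491. 351. 115.]
 [489. 349. 114.]
 [492. 316.  69.]
 [495. 355. 114.]
 [492. 355. 115.]
 [490. 353. 113.]
 [488. 353. 115.]
 [485. 352. 114.]
 [489. 319.  69.]
 [494. 357. 113.]
 [492. 357. 114.]
 [489. 355. 113.]]
all top ((567.02685546875, 275.17095947265625), (213.07054138183594, 216.51231384277344), 5.596333980560303)
plate ((571.6536254882812, 281.2417297363281), (191.83396911621094, 198.59194946289062), 5.665071964263916) [533.54646897 288.49723204  67.26754273]
```

View pics/c1.png

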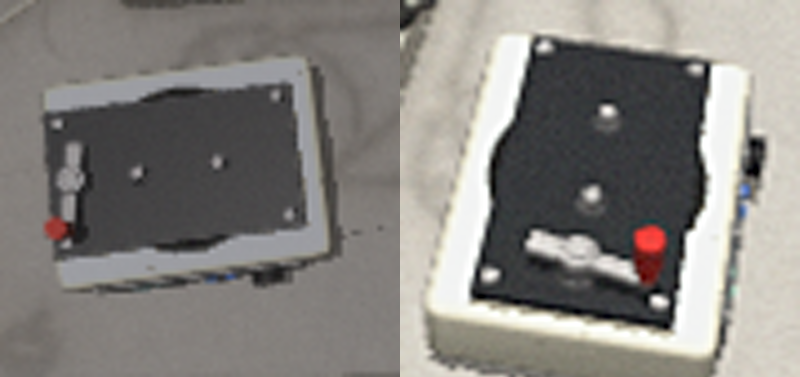

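The crops show both pins: top view near (175.8,218.7) and (194,216.2), side view near (271.4,237) and (268,253.6). The knob points to the panel side (latch near 0). Next I refine the pins, shaker yaw and block.

```bash
python3 - <<'E'
from h import *
import pickle
d=pickle.load(open("d.pkl","rb"))
def ray(c,uv,z):
    p=cv2.undistortPoints(np.array(uv,float).reshape(1,1,2),np.array(c["intrinsics"]),np.array(c["D"]))[0,0]
    M=cv2.Rodrigues(np.array(c["rvec"],float))[0];C=-M.T@np.array(c["tvec"]).reshape(3);dv=M.T@np.array([*p,1]);return C,dv/np.linalg.norm(dv)
def tri(a,b):
    A=np.zeros((3,3));y=np.zeros(3)
    for C,v in(a,b):
        m=np.eye(3)-np.outer(v,v);A+=m;y+=m@C
    return np.linalg.solve(A,y)
def atz(a,z): C,v=a;return C+v*(z-C[2])/v[2]
pins={}
for n,pp in(("top",((175.8,218.7),(194,216.2))),("side",((268,253.4),(271.4,237)))):
    g=cv2.cvtColor(d[n]["frame"],cv2.COLOR_RGB2GRAY).astype(float);pins[n]=[]
    for u,v in pp:
        U,V=np.meshgrid(np.arange(512),np.arange(384));k=(abs(U-u)<3.2)&(abs(V-v)<3.2);w=np.clip(g-110,0,None)*k
        q=((U*w).sum()/w.sum(),(V*w).sum()/w.sum());pins[n].append(ray(d[n],q,0));print(n,np.round(q,2),np.round(atz(pins[n][-1],77),1))
P=[tri(pins["top"][i],pins["side"][i]) for i in(0,1)];print("pins",np.round(P,1),"mid",np.mean(P,0),"d",np.linalg.norm(P[0]-P[1]),"yaw",np.arctan2(*(np.array([-1,1])*(P[0]-P[1])[:2])))
# white rim and block rectangles, per view
for n,b in(("top",(145,180,235,255)),("side",(230,210,312,300))):
    c=d[n];W=cloud(c);u0,v0,u1,v1=b;q=W[v0:v1,u0:u1].reshape(-1,3);f=c["frame"][v0:v1,u0:u1].reshape(-1,3).astype(int)
    k=(q[:,2]>46)&(q[:,2]<59);
    q2=q[(q[:,2]>63)&(q[:,2]<74)&(f.max(1)<90)];
    # drop outliers beyond 110 mm of pins
    q2=q2[np.hypot(*(q2[:,:2]-np.mean(P,0)[:2]).T)<108]
    print(n,"plate",cv2.minAreaRect(q2[:,:2].astype(np.float32)),len(q2),np.median(q2[:,2]))
    q1=q[(q[:,2]>46)];q1=q1[np.hypot(*(q1[:,:2]-np.mean(P,0)[:2]).T)<135];print("rim",cv2.minAreaRect(q1[:,:2].astype(np.float32)))
# what lies near block and shaker
W=cloud(d["top"]);print("max z along path",np.nanmax(W[200:260,150:300,2]))
E
```

```text
top [175.44 218.44] [527.7 309.6  77. ]
top [193.3  216.13] [534.4 254.4  77. ]
side [267.97 253.35] [528.3 311.9  77. ]
side [271.04 236.71] [535.8 255.8  77. ]
pins [[528.4 310.1  74.7]
 [535.3 254.7  75.6]] mid [531.85976814 282.41237513  75.15391562] d 55.873952605613766 yaw 0.12501080153611255
top plate ((530.4633178710938, 285.689208984375), (104.18903350830078, 175.49285888671875), 7.128138542175293) 1678 68.92124458425852
rim ((526.6732788085938, 279.1655578613281), (160.73484802246094, 194.20278930664062), 6.95274543762207)
side plate ((531.7442016601562, 288.4762268066406), (101.23133087158203, 176.53701782226562), 7.002614498138428) 1749 67.35982101064526
rim ((531.7264404296875, 282.97314453125), (149.19378662109375, 194.94039916992188), 6.97987699508667)
max z along path 126.90826198922761
```

```bash
cat >> h.py <<'E'
def rel(x,y,z,yaw):
    """tool-axes shift/turn from measured pose to TCP (x,y,z), tool down, tool y along +-yaw dir (world angle)"""
    s=r.observe();Rc=R.from_rotvec(s["eef_rot"]);best=None
    for k in(0,np.pi):
        ty=np.array([np.cos(yaw+k),np.sin(yaw+k),0]);tz=np.array([0,0,-1.]);tx=np.cross(ty,tz)
        Rt=R.from_matrix(np.c_[tx,ty,tz]);d=(Rc.inv()*Rt).as_rotvec()
        if best is None or np.linalg.norm(d)<np.linalg.norm(best):best=d
    print("pos",np.round(s["position"],2),"rel",np.round(Rc.inv().apply(np.array([x,y,z])-s["position"]),2),np.round(best,4),"F",np.round(s["ft_force"],1))
E
python3 - <<'E'
from h import *
print(R.from_rotvec(r.observe()["eef_rot"]).as_matrix().round(3))
rel(460,4,110,.24);rel(460,4,14,.24)
E
```

```text
[[-0.946  0.325 -0.   ]
 [ 0.325  0.946 -0.002]
 [-0.    -0.002 -1.   ]]
pos [210.91 614.25 230.38] rel [-433.71 -496.12  121.27] [-1.5000e-03  9.0000e-04  1.0001e+00] F [-0.   0.9  0.8]
pos [210.91 614.25 230.38] rel [-433.7  -495.95  217.27] [-1.5000e-03  9.0000e-04  1.0001e+00] F [-0.   0.9  0.8]
```

Careful with the scale: shifts go in shares of 1000 mm and turns go in shares of 90 degrees. That gives: -345 mm is -0.345, -310 mm is -0.31, 1 rad is 0.6366.

```bash
echo '{"x": [-0.03,-0.06,-0.09,-0.12,-0.15,-0.18,-0.21,-0.24,-0.27,-0.3],"y": [-0.035,-0.07,-0.105,-0.14,-0.175,-0.208,-0.242,-0.276,-0.31,-0.345],"z": [0,0,0,0,0,0,0,0,0,0],"wx": [0,0,0,0,0,0,0,0,0,0],"wy": [0,0,0,0,0,0,0,0,0,0],"wz": [0.0637,0.1273,0.191,0.2546,0.3183,0.382,0.4456,0.5093,0.573,0.6366],"finger_gap": [1,1,1,1,1,1,1,1,1,1]}' | python3 -m creep
python3 - <<'E'
from h import *
rel(460,4,110,.24)
E
```

```text
time: 1.1
position: [383.0, 189.2, 231.2]
eef_rot: [-1.944, -2.468, -0.0]
ft_force: [0.8, -0.4, 0.5]
grip_width: 0.995
grasp_force: 0.0
pos [382.98 189.23 231.16] rel [-198.16   31.51  121.09] [ 0.     -0.0004 -0.0037] F [ 0.8 -0.4  0.5]
```

In the tool's units: -198 mm is -0.198, -160 mm is -0.16, -0.004 rad is -0.0025.

```bash
echo '{"x": [-0.04,-0.08,-0.12,-0.16,-0.198,-0.198,-0.198],"y": [0.006,0.012,0.018,0.025,0.0315,0.0315,0.0315],"z": [0.015,0.04,0.07,0.1,0.121,0.121,0.121],"wx": [0,0,0,0,0,0,0],"wy": [0,0,0,0,0,0,0],"wz": [0,0,0,0,-0.0025,-0.0025,-0.0025],"finger_gap": [1,1,1,1,1,1,1]}' | python3 -m creep
python3 - <<'E'
from h import *
rel(460,4,13,.24)
c=read_camera("top");cv2.imwrite("pics/t2.png",cv2.resize(c["frame"][200:270,230:320,::-1],(720,560),interpolation=cv2.INTER_CUBIC))
E
```

```text
time: 1.8
position: [459.9, 5.4, 109.7]
eef_rot: [-1.937, -2.472, 0.003]
ft_force: [-0.1, 1.2, 0.4]
grip_width: 1.002
grasp_force: 0.0
pos [459.91   5.4  109.65] rel [-1.360e+00 -5.000e-02  9.665e+01] [-0.002   0.0002  0.0014] F [-0.1  1.2  0.4]
```

In the tool's units: 97 mm is 0.097, 95 mm is 0.095.

```bash
echo '{"x": [-0.0014,-0.0014,-0.0014,-0.0014,-0.0014,-0.0014],"y": [0,0,0,0,0,0],"z": [0.03,0.06,0.085,0.095,0.097,0.097],"wx": [0,0,0,0,0,0],"wy": [0,0,0,0,0,0],"wz": [0,0,0,0,0,0],"finger_gap": [1,1,1,1,1,1]}' | python3 -m creep 40
echo '{"x": [0,0,0,0,0,0],"y": [0,0,0,0,0,0],"z": [0,0,0,0,0,0],"wx": [0,0,0,0,0,0],"wy": [0,0,0,0,0,0],"wz": [0,0,0,0,0,0],"finger_gap": [0,0,0,0,0,0]}' | python3 -m creep 40
```

```text
time: 2.45
position: [461.6, 5.7, 14.1]
eef_rot: [1.933, 2.476, 0.002]
ft_force: [-0.2, 0.1, 0.3]
grip_width: 1.002
grasp_force: 0.0
time: 3.05
position: [461.1, 5.0, 14.0]
eef_rot: [-1.934, -2.475, -0.001]
ft_force: [-1.8, 0.3, 6.1]
grip_width: 0.463
grasp_force: 42.0
```

In the tool's units: -145 mm is -0.145, -135 mm is -0.135.

```bash
echo '{"x": [0,0,0,0,0,0,0],"y": [0,0,0,0,0,0,0],"z": [-0.01,-0.03,-0.06,-0.1,-0.135,-0.145,-0.145],"wx": [0,0,0,0,0,0,0],"wy": [0,0,0,0,0,0,0],"wz": [0,0,0,0,0,0,0],"finger_gap": [0,0,0,0,0,0,0]}' | python3 -m creep
python3 - <<'E'
from h import *
rel(532.1,282.8,158,.1235)
E
```

```text
time: 3.75
position: [461.7, 5.2, 159.6]
eef_rot: [1.933, 2.474, 0.005]
ft_force: [-0.6, -0.0, -3.8]
grip_width: 0.46
grasp_force: 41.1
pos [461.66   5.16 159.59] rel [252.35 135.52   2.28] [ 0.0035 -0.0011  0.1209] F [-0.6 -0.  -3.8]
```

In the tool's units: 252.3 mm is 0.2523, 240 mm is 0.24, 0.12 rad is 0.0764.

```bash
echo '{"x": [0.02,0.06,0.1,0.14,0.18,0.215,0.24,0.2523,0.2523,0.2523],"y": [0.011,0.032,0.054,0.075,0.097,0.115,0.129,0.1355,0.1355,0.1355],"z": [0,0,0,0,0.001,0.002,0.002,0.002,0.002,0.002],"wx": [0,0,0,0,0.0019,0.0019,0.0019,0.0019,0.0019,0.0019],"wy": [0,0,0,0,0,0,0,0,0,0],"wz": [0.0191,0.0382,0.0573,0.0764,0.077,0.077,0.077,0.077,0.077,0.077],"finger_gap": [0,0,0,0,0,0,0,0,0,0]}' | python3 -m creep
python3 - <<'E'
from h import *
rel(532.1,282.8,100,.1235)
for n,b in(("top",(145,170,235,260)),("side",(220,170,320,300))):
    c=read_camera(n);u0,v0,u1,v1=b;a=c["frame"][v0:v1,u0:u1,::-1]
    cv2.imwrite(f"pics/{n}3.png",cv2.resize(a,None,fx=6 if n=="top" else 4.5,fy=6 if n=="top" else 4.5,interpolation=cv2.INTER_CUBIC))
E
```

```text
time: 4.75
position: [530.7, 279.9, 155.1]
eef_rot: [-2.082, -2.351, 0.009]
ft_force: [0.9, -1.6, -1.8]
grip_width: 0.464
grasp_force: 41.0
pos [530.74 279.89 155.14] rel [ 2.88  2.   55.12] [-0.0054  0.0027 -0.0023] F [ 0.9 -1.6 -1.8]
```

View pics/side3.png

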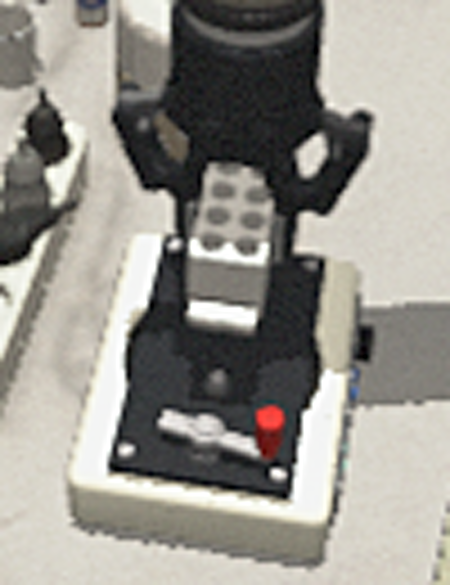

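In the tool's units: 53 mm is 0.053, 50 mm is 0.05, -0.003 rad is -0.0019.

```bash
echo '{"x": [0.0028,0.0028,0.0028,0.0028,0.0028,0.0028],"y": [0.002,0.002,0.002,0.002,0.002,0.002],"z": [0.015,0.035,0.05,0.053,0.053,0.053],"wx": [-0.0019,-0.0019,-0.0019,-0.0019,-0.0019,-0.0019],"wy": [0,0,0,0,0,0],"wz": [-0.0013,-0.0013,-0.0013,-0.0013,-0.0013,-0.0013],"finger_gap": [0,0,0,0,0,0]}' | python3 -m creep
python3 - <<'E'
from h import *
rel(532.1,282.8,100,.1235)
import pickle
c=read_camera("side");W=cloud(c);s=r.observe();p=s["position"]
th=.1235;L=(W-p);X=L[...,0]*np.cos(th)+L[...,1]*np.sin(th);Y=-L[...,0]*np.sin(th)+L[...,1]*np.cos(th)
Z=W[...,2]
k=(abs(X)<16)&(Y>30)&(Y<70)&(Z>p[2]-20)&(Z<p[2]+45)
for lo,hi in((-14,-6),(0,10),(10,20),(20,28),(28,38)):
    m=k&(Z-p[2]>lo)&(Z-p[2]<hi);print(lo,hi,m.sum(),np.round(np.nanpercentile(Y[m],[10,50,90]),1) if m.sum() else "")
m=(abs(Y-15)<30)&(abs(X)<45)&(Z-p[2]>22)&(Z-p[2]<45)&(c["frame"].min(2)>90);m&=(Y>10)
print("top z",np.nanmedian(Z[m])-p[2],"X",np.nanpercentile(X[m],[2,50,98]))
m=(Y>38)&(Y<44)&(abs(X)<30)&(Z-p[2]>0);print("endX",np.nanpercentile(X[m],[2,50,98]),m.sum())
E
```

```text
time: 5.45
position: [533.5, 285.5, 103.9]
eef_rot: [2.078, 2.355, 0.002]
ft_force: [-0.5, -0.1, -3.6]
grip_width: 0.465
grasp_force: 40.9
pos [533.48 285.5  103.91] rel [-2.51 -1.71  3.91] [ 0.0013 -0.0003  0.0012] F [-0.5 -0.1 -3.6]
-14 -6 49 [39.2 49.  50.5]
0 10 28 [37.7 39.1 40.1]
10 20 36 [38.1 39.3 40.4]
20 28 25 [38.4 39.2 40.4]
28 38 35 [34.1 37.  39.8]
top z 30.156480691631927 X [-20.14171731  -0.67466772  19.40987024]
endX [-29.03149375 -10.77576024  20.16785385] 645
```

In the tool's units: 9 mm is 0.009, -1.5 mm is -0.0015, 0.001 rad is 0.0006.

```bash
cat > chk.py <<'E'
# prints pose in block axes about nominal, exits 1 if vertical contact force above arg (baseline -3.6)
import sys;from h import *
s=r.observe();d=s["position"]-np.array([532.1,283.7,0]);th=.1235;f=s["ft_force"];C,S=np.cos(th),np.sin(th)
print("t%.1f along y %.2f  x %.2f  z %.2f | Fy %.1f Fx %.1f Fz %.1f  T %s g%.2f"%(s["time"],-d[0]*S+d[1]*C,d[0]*C+d[1]*S,d[2],-f[0]*S+f[1]*C,f[0]*C+f[1]*S,f[2],np.round(s["ft_torque"],2),s["grip_width"]))
sys.exit(f[2]>float(sys.argv[1]))
E
echo '{"x": [-0.0008,-0.0015,-0.0015,-0.0015,-0.0015],"y": [-0.0008,-0.0015,-0.0015,-0.0015,-0.0015],"z": [0.003,0.007,0.009,0.009,0.009],"wx": [0.0006,0.0006,0.0006,0.0006,0.0006],"wy": [0,0,0,0,0],"wz": [0.0006,0.0006,0.0006,0.0006,0.0006],"finger_gap": [0,0,0,0,0]}' | python3 -m creep >/dev/null; python3 chk.py 2 || exit
echo '{"x": [0,0],"y": [0,0],"z": [0.0007,0.0007],"wx": [0,0],"wy": [0,0],"wz": [0,0],"finger_gap": [0,0]}' | python3 -m creep >/dev/null; python3 chk.py 0 || exit
echo '{"x": [0,0],"y": [0,0],"z": [0.0007,0.0007],"wx": [0,0],"wy": [0,0],"wz": [0,0],"finger_gap": [0,0]}' | python3 -m creep >/dev/null; python3 chk.py 0 || exit
echo '{"x": [0,0],"y": [0,0],"z": [0.0007,0.0007],"wx": [0,0],"wy": [0,0],"wz": [0,0],"finger_gap": [0,0]}' | python3 -m creep >/dev/null; python3 chk.py 0 || exit
echo '{"x": [0,0],"y": [0,0],"z": [0.0007,0.0007],"wx": [0,0],"wy": [0,0],"wz": [0,0],"finger_gap": [0,0]}' | python3 -m creep >/dev/null; python3 chk.py 0 || exit
echo '{"x": [0,0],"y": [0,0],"z": [0.0007,0.0007],"wx": [0,0],"wy": [0,0],"wz": [0,0],"finger_gap": [0,0]}' | python3 -m creep >/dev/null; python3 chk.py 0 || exit
echo '{"x": [0,0],"y": [0,0],"z": [0.0007,0.0007],"wx": [0,0],"wy": [0,0],"wz": [0,0],"finger_gap": [0,0]}' | python3 -m creep >/dev/null; python3 chk.py 0 || exit
```

```text
t6.0 along y 0.20  x -0.54  z 94.27 | Fy -0.8 Fx 0.8 Fz -1.7  T [ 0.01  0.01 -0.01] g0.46False
```

In the tool's units: 0.7 mm is 0.0007.

```bash
sed -i 's/sys.exit(\(.*\))$/sys.exit(int(\1))/' chk.py
echo '{"x": [0,0],"y": [0,0],"z": [0.0007,0.0007],"wx": [0,0],"wy": [0,0],"wz": [0,0],"finger_gap": [0,0]}' | python3 -m creep >/dev/null; python3 chk.py 0 || exit
echo '{"x": [0,0],"y": [0,0],"z": [0.0007,0.0007],"wx": [0,0],"wy": [0,0],"wz": [0,0],"finger_gap": [0,0]}' | python3 -m creep >/dev/null; python3 chk.py 0 || exit
echo '{"x": [0,0],"y": [0,0],"z": [0.0007,0.0007],"wx": [0,0],"wy": [0,0],"wz": [0,0],"finger_gap": [0,0]}' | python3 -m creep >/dev/null; python3 chk.py 0 || exit
echo '{"x": [0,0],"y": [0,0],"z": [0.0007,0.0007],"wx": [0,0],"wy": [0,0],"wz": [0,0],"finger_gap": [0,0]}' | python3 -m creep >/dev/null; python3 chk.py 0 || exit
echo '{"x": [0,0],"y": [0,0],"z": [0.0007,0.0007],"wx": [0,0],"wy": [0,0],"wz": [0,0],"finger_gap": [0,0]}' | python3 -m creep >/dev/null; python3 chk.py 0 || exit
echo '{"x": [0,0],"y": [0,0],"z": [0.0007,0.0007],"wx": [0,0],"wy": [0,0],"wz": [0,0],"finger_gap": [0,0]}' | python3 -m creep >/dev/null; python3 chk.py 0 || exit
```

```text
t6.2 along y 0.19  x -0.52  z 93.63 | Fy -0.7 Fx -0.4 Fz -2.3  T [ 0.06 -0.01  0.  ] g0.46
t6.4 along y 0.19  x -0.59  z 92.86 | Fy 1.1 Fx 0.2 Fz -2.8  T [-0.03  0.01  0.03] g0.46
t6.6 along y 0.15  x -0.64  z 92.10 | Fy -0.4 Fx 0.2 Fz -1.1  T [ 0.02 -0.03 -0.02] g0.46
t6.8 along y 0.18  x -0.66  z 91.40 | Fy -0.2 Fx -0.0 Fz -2.6  T [-0.04 -0.03 -0.03] g0.46
t7.0 along y 0.21  x -0.47  z 90.85 | Fy -0.5 Fx -0.8 Fz -2.2  T [ 0.05  0.   -0.04] g0.46
t7.2 along y 0.13  x -0.31  z 90.15 | Fy 0.2 Fx 0.4 Fz -2.9  T [ 0.06 -0.14 -0.05] g0.46
```

In the tool's units: 0.5 mm is 0.0005.

```bash
echo '{"x": [0,0],"y": [0,0],"z": [0.0005,0.0005],"wx": [0,0],"wy": [0,0],"wz": [0,0],"finger_gap": [0,0]}' | python3 -m creep >/dev/null; python3 chk.py 2 || exit
echo '{"x": [0,0],"y": [0,0],"z": [0.0005,0.0005],"wx": [0,0],"wy": [0,0],"wz": [0,0],"finger_gap": [0,0]}' | python3 -m creep >/dev/null; python3 chk.py 2 || exit
echo '{"x": [0,0],"y": [0,0],"z": [0.0005,0.0005],"wx": [0,0],"wy": [0,0],"wz": [0,0],"finger_gap": [0,0]}' | python3 -m creep >/dev/null; python3 chk.py 2 || exit
echo '{"x": [0,0],"y": [0,0],"z": [0.0005,0.0005],"wx": [0,0],"wy": [0,0],"wz": [0,0],"finger_gap": [0,0]}' | python3 -m creep >/dev/null; python3 chk.py 2 || exit
```

```text
t7.4 along y 0.07  x -0.33  z 89.64 | Fy 1.0 Fx 1.7 Fz -2.2  T [-0.01 -0.21 -0.01] g0.46
t7.6 along y 0.11  x -0.33  z 89.19 | Fy 1.0 Fx 0.1 Fz -2.0  T [-0.05 -0.24  0.01] g0.47
t7.8 along y 0.11  x -0.34  z 88.68 | Fy 0.2 Fx 1.4 Fz -1.4  T [-0.04 -0.3  -0.05] g0.47
t8.0 along y 0.10  x -0.31  z 88.19 | Fy -0.4 Fx 0.8 Fz -1.4  T [-0.06 -0.37  0.  ] g0.46
```

In the tool's units: 0.4 mm is 0.0004.

```bash
echo '{"x": [0,0],"y": [0.0004,0.0004],"z": [0,0],"wx": [0,0],"wy": [0,0],"wz": [0,0],"finger_gap": [0,0]}' | python3 -m creep >/dev/null; python3 chk.py 3 || exit
echo '{"x": [0,0],"y": [0.0004,0.0004],"z": [0.0003,0.0003],"wx": [0,0],"wy": [0,0],"wz": [0,0],"finger_gap": [0,0]}' | python3 -m creep >/dev/null; python3 chk.py 3 || exit
echo '{"x": [0,0],"y": [0,0],"z": [0.0006,0.0006],"wx": [0,0],"wy": [0,0],"wz": [0,0],"finger_gap": [0,0]}' | python3 -m creep >/dev/null; python3 chk.py 3 || exit
python3 - <<'E'
from h import *
c=read_camera("side");a=c["frame"][190:290,225:315,::-1]
cv2.imwrite("pics/s4.png",cv2.resize(a,None,fx=6,fy=6,interpolation=cv2.INTER_CUBIC))
E
```

```text
t8.2 along y 0.12  x -0.27  z 88.06 | Fy -0.7 Fx 0.1 Fz -2.8  T [-0.06 -0.22  0.02] g0.46
t8.4 along y 0.22  x -0.17  z 87.55 | Fy 0.3 Fx 0.7 Fz -3.5  T [ 0.   -0.05 -0.06] g0.46
t8.6 along y 0.25  x -0.07  z 86.98 | Fy 1.0 Fx 0.2 Fz -2.6  T [ 0.05 -0.01  0.03] g0.47
```

View pics/s4.png

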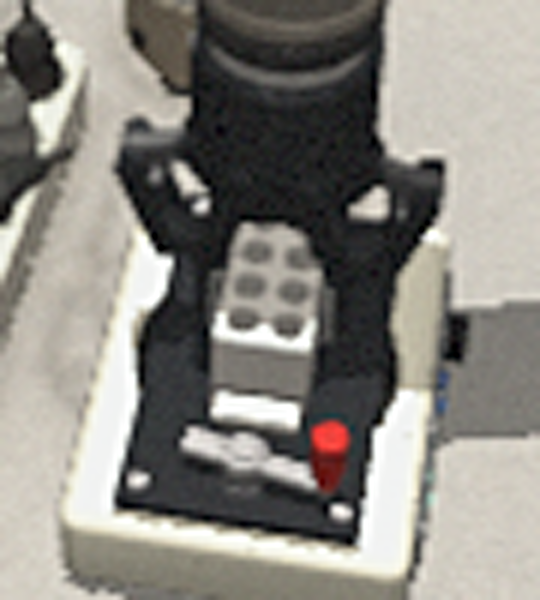

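The block stands level over the plate, with its foot edge near crop (255,410) just above the plate. The contact torque has gone, so the bores are on the pins. I'll go on down.

In the tool's units: 0.7 mm is 0.0007.

```bash
echo '{"x": [0,0],"y": [0,0],"z": [0.0007,0.0007],"wx": [0,0],"wy": [0,0],"wz": [0,0],"finger_gap": [0,0]}' | python3 -m creep >/dev/null; python3 chk.py 2 || exit
echo '{"x": [0,0],"y": [0,0],"z": [0.0007,0.0007],"wx": [0,0],"wy": [0,0],"wz": [0,0],"finger_gap": [0,0]}' | python3 -m creep >/dev/null; python3 chk.py 2 || exit
echo '{"x": [0,0],"y": [0,0],"z": [0.0007,0.0007],"wx": [0,0],"wy": [0,0],"wz": [0,0],"finger_gap": [0,0]}' | python3 -m creep >/dev/null; python3 chk.py 2 || exit
echo '{"x": [0,0],"y": [0,0],"z": [0.0007,0.0007],"wx": [0,0],"wy": [0,0],"wz": [0,0],"finger_gap": [0,0]}' | python3 -m creep >/dev/null; python3 chk.py 2 || exit
echo '{"x": [0,0],"y": [0,0],"z": [0.0007,0.0007],"wx": [0,0],"wy": [0,0],"wz": [0,0],"finger_gap": [0,0]}' | python3 -m creep >/dev/null; python3 chk.py 2 || exit
echo '{"x": [0,0],"y": [0,0],"z": [0.0006,0.0006],"wx": [0,0],"wy": [0,0],"wz": [0,0],"finger_gap": [0,0]}' | python3 -m creep >/dev/null; python3 chk.py 2 || exit
echo '{"x": [0,0],"y": [0,0],"z": [0.0005,0.0005],"wx": [0,0],"wy": [0,0],"wz": [0,0],"finger_gap": [0,0]}' | python3 -m creep >/dev/null; python3 chk.py 2 || exit
echo '{"x": [0,0],"y": [0,0],"z": [0.0005,0.0005],"wx": [0,0],"wy": [0,0],"wz": [0,0],"finger_gap": [0,0]}' | python3 -m creep >/dev/null; python3 chk.py 2 || exit
echo '{"x": [0,0],"y": [0,0],"z": [0.0005,0.0005],"wx": [0,0],"wy": [0,0],"wz": [0,0],"finger_gap": [0,0]}' | python3 -m creep >/dev/null; python3 chk.py 2 || exit
```

```text
t8.8 along y 0.21  x -0.03  z 86.32 | Fy -0.6 Fx -0.4 Fz -3.1  T [ 0.   -0.03  0.04] g0.46
t9.1 along y 0.16  x 0.09  z 85.70 | Fy 0.4 Fx 0.3 Fz -3.1  T [-0.01 -0.   -0.07] g0.46
t9.2 along y 0.13  x 0.16  z 85.01 | Fy -0.7 Fx 0.1 Fz -2.6  T [0.05 0.06 0.  ] g0.46
t9.4 along y 0.15  x 0.18  z 84.34 | Fy 0.0 Fx 0.0 Fz -4.0  T [ 0.05 -0.01 -0.01] g0.46
t9.7 along y 0.09  x 0.18  z 83.60 | Fy 0.5 Fx 0.4 Fz -3.3  T [-0.02 -0.01  0.02] g0.46
t9.8 along y 0.14  x 0.20  z 83.04 | Fy -0.5 Fx 0.4 Fz -2.4  T [-0.02 -0.02  0.  ] g0.46
t10.1 along y 0.12  x 0.17  z 82.54 | Fy -0.2 Fx 0.3 Fz -2.2  T [0.02 0.02 0.02] g0.46
t10.2 along y 0.14  x 0.25  z 82.09 | Fy -0.2 Fx -0.5 Fz -2.0  T [-0.01 -0.04  0.01] g0.46
t10.4 along y 0.16  x 0.29  z 82.03 | Fy -0.3 Fx -1.1 Fz 1.1  T [-0.11  0.23 -0.04] g0.46
```

In the tool's units: 0.2 mm is 0.0002.

```bash
echo '{"x": [0,0],"y": [0,0],"z": [0.0002,0.0002],"wx": [0,0],"wy": [0,0],"wz": [0,0],"finger_gap": [0,0]}' | python3 -m creep >/dev/null; python3 chk.py 9
echo '{"x": [0,0,0,0,0],"y": [0,0,0,0,0],"z": [0,0,0,0,0],"wx": [0,0,0,0,0],"wy": [0,0,0,0,0],"wz": [0,0,0,0,0],"finger_gap": [0.6,0.7,0.7,0.7,0.7]}' | python3 -m creep >/dev/null; python3 chk.py 9
echo '{"x": [0,0,0,0],"y": [0,0,0,0],"z": [-0.015,-0.05,-0.08,-0.08],"wx": [0,0,0,0],"wy": [0,0,0,0],"wz": [0,0,0,0],"finger_gap": [0.7,0.7,0.7,0.7]}' | python3 -m creep >/dev/null
python3 - <<'E'
from h import *
th=.1235;ex=np.array([np.cos(th),np.sin(th)]);ey=np.array([-np.sin(th),np.cos(th)])
o=np.array([532.1,283.7])+.3*ex-.7*ey;pv=o+72*ey
for z in(115,):
  k=np.array([488.5,355.2]);print("pivot",pv,"knob rel",(k-pv)@ex,(k-pv)@ey)
for a in(0.1,.4,.8,1.2,1.571):
  print(a,np.round(pv+36*(-np.cos(a)*ex+np.sin(a)*ey),1))
print(r.observe()["joint_positions"].round(2));rel(489,355,165,.909)
d=[]
for n,b in(("top",(145,180,235,255)),("side",(235,205,315,295))):
    c=read_camera(n);W=cloud(c);u0,v0,u1,v1=b;f=c["frame"].astype(int)
    red=(f[...,0]>120)&(f[...,1]<70)&(f[...,2]<70)&(W[...,2]>108);print(n,"red",np.round(np.nanmean(W[red],0),1))
    L=W[...,:2]-o;X=L@ex;Y=L@ey
    m=(abs(X)<17)&(abs(Y)<37)&(W[...,2]>90)&(W[...,2]<125);print("blk top z",np.nanpercentile(W[m][:,2],[10,50,90]).round(1),m.sum())
    m=(abs(X)<90)&(Y>10)&(Y<100)
    a=cv2.resize(c["frame"][v0:v1,u0:u1,::-1],(400,440),interpolation=cv2.INTER_CUBIC);d.append(a)
cv2.imwrite("pics/c5.png",np.hstack(d))
E
```

```text
t10.7 along y 0.17  x 0.27  z 81.97 | Fy -0.6 Fx -3.2 Fz 4.4  T [-0.16  0.54  0.03] g0.46
t11.2 along y 0.15  x 0.26  z 81.31 | Fy 0.1 Fx -0.0 Fz -0.2  T [ 0.04 -0.03 -0.03] g0.70
pivot [523.61453208 354.49390393] knob rel -34.76010309980169 5.0263473143517245
0.1 [487.6 353.6]
0.4 [489.  364.3]
0.8 [495.5 377. ]
1.2 [506.5 386.2]
1.571 [519.2 390.2]
[-0.97  0.42  0.54  1.74 -0.24  1.05 -0.23]
pos [535.91 285.08 167.22] rel [ 75.16 -37.95   2.24] [ 0.0096 -0.0009 -0.7855] F [ 0.4 -1.  -0. ]
top red [nan nan nan]
blk top z [101.2 113.2 116.3] 118
side red [479.2 206.3 126.3]
blk top z [101.  111.6 114.1] 290<stdin>:12: RuntimeWarning: Mean of empty slice
```

View pics/c5.png

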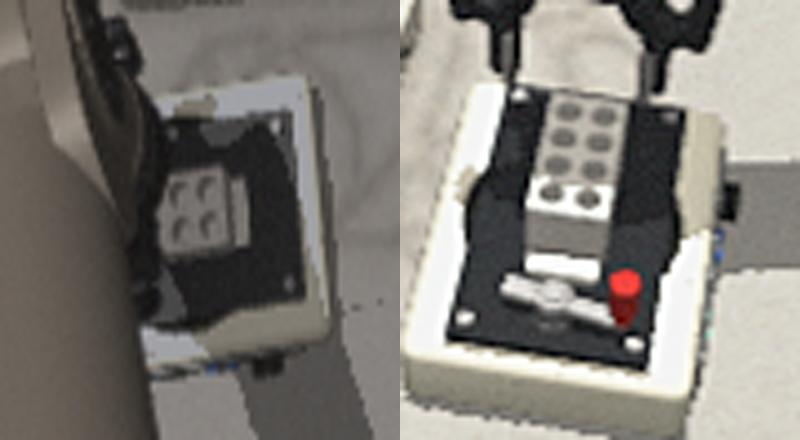

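The block sits flat on the plate (top at about 113 mm). The latch is still open, with the knob at crop (625,285). Now the knob.

In the tool's units: 75 mm is 0.075, 60 mm is 0.06, -0.14 rad is -0.0891.

```bash
echo '{"x": [0.015,0.03,0.045,0.06,0.075,0.075,0.075,0.075],"y": [-0.008,-0.016,-0.024,-0.032,-0.038,-0.038,-0.038,-0.038],"z": [0.002,0.002,0.002,0.002,0.002,0.002,0.002,0.002],"wx": [0,0,0,0.0038,0.0064,0.0064,0.0064,0.0064],"wy": [0,0,0,0,0,0,0,0],"wz": [-0.0891,-0.1783,-0.2674,-0.3565,-0.4456,-0.4997,-0.4997,-0.4997],"finger_gap": [0.4,0.4,0.4,0.4,0.4,0.4,0.4,0.4]}' | python3 -m creep 20
python3 - <<'E'
from h import *
rel(489,354.7,94,.909);rel(489,354.7,120,.909)
E
```

```text
time: 12.45
position: [485.1, 352.7, 158.6]
eef_rot: [-1.022, -2.962, 0.015]
ft_force: [0.4, 0.7, -0.1]
grip_width: 0.398
grasp_force: 0.0
pos [485.13 352.74 158.64] rel [-2.12  4.68 64.58] [-0.0116 -0.0044 -0.0024] F [ 0.4  0.7 -0.1]
pos [485.13 352.74 158.64] rel [-2.01  4.37 38.58] [-0.0116 -0.0044 -0.0024] F [ 0.4  0.7 -0.1]
```

In the tool's units: 30 mm is 0.03, 20 mm is 0.02, -0.006 rad is -0.0038.

```bash
echo '{"x": [-0.001,-0.002,-0.002,-0.002,-0.002],"y": [0.0025,0.003,0.003,0.003,0.003],"z": [0.01,0.02,0.03,0.03,0.03],"wx": [-0.0038,-0.0038,-0.0038,-0.0038,-0.0038],"wy": [-0.0013,-0.0013,-0.0013,-0.0013,-0.0013],"wz": [0,0,0,0,0],"finger_gap": [0.4,0.4,0.4,0.4,0.4]}' | python3 -m creep 20
python3 - <<'E'
from h import *
rel(489,354.7,94,.909)
c=read_camera("side");a=c["frame"][195:295,225:315,::-1]
cv2.imwrite("pics/s6.png",cv2.resize(a,None,fx=6,fy=6,interpolation=cv2.INTER_CUBIC))
E
```

```text
time: 12.95
position: [488.3, 354.3, 128.8]
eef_rot: [-1.02, -2.967, 0.006]
ft_force: [-0.4, -0.3, 0.4]
grip_width: 0.399
grasp_force: 0.0
pos [488.27 354.35 128.76] rel [-0.45  0.9  34.75] [-0.0049 -0.0025 -0.0002] F [-0.4 -0.3  0.4]
```

View pics/s6.png

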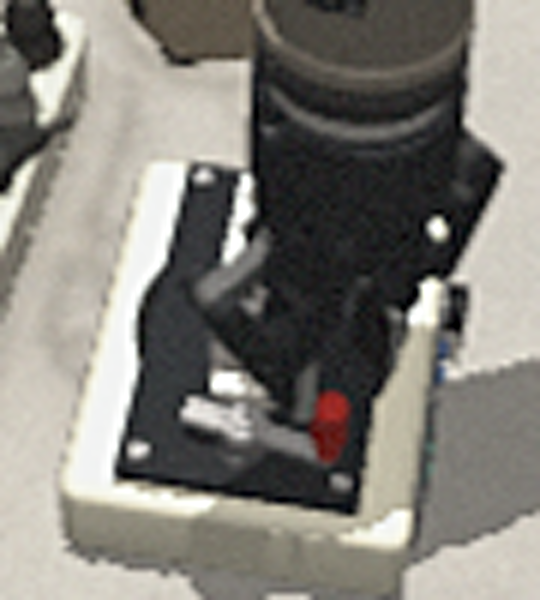

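One finger shows at crop (300,390), with the knob at (330,425) to its right. That fits a straddle, so I descend gently.

In the tool's units: 14 mm is 0.014, 8 mm is 0.008, -0.003 rad is -0.0019.

```bash
echo '{"x": [-0.0004,-0.0004,-0.0004],"y": [0.0009,0.0009,0.0009],"z": [0.008,0.014,0.014],"wx": [-0.0019,-0.0019,-0.0019],"wy": [-0.0013,-0.0013,-0.0013],"wz": [0,0,0],"finger_gap": [0.4,0.4,0.4]}' | python3 -m creep >/dev/null; python3 chk.py 4 || exit
echo '{"x": [0,0],"y": [0,0],"z": [0.005,0.005],"wx": [0,0],"wy": [0,0],"wz": [0,0],"finger_gap": [0.4,0.4]}' | python3 -m creep >/dev/null; python3 chk.py 4 || exit
echo '{"x": [0,0],"y": [0,0],"z": [0.005,0.005],"wx": [0,0],"wy": [0,0],"wz": [0,0],"finger_gap": [0.4,0.4]}' | python3 -m creep >/dev/null; python3 chk.py 4 || exit
echo '{"x": [0,0],"y": [0,0],"z": [0.005,0.005],"wx": [0,0],"wy": [0,0],"wz": [0,0],"finger_gap": [0.4,0.4]}' | python3 -m creep >/dev/null; python3 chk.py 4 || exit
echo '{"x": [0,0],"y": [0,0],"z": [0.004,0.004],"wx": [0,0],"wy": [0,0],"wz": [0,0],"finger_gap": [0.4,0.4]}' | python3 -m creep >/dev/null; python3 chk.py 4 || exit
python3 - <<'E'
from h import *
for a in(.4,.7,1.0,1.3,1.571):
  th=.1235;ex=np.array([np.cos(th),np.sin(th)]);ey=np.array([-np.sin(th),np.cos(th)]);pv=np.array([523.6,354.5])
  rel(*(pv+36*(-np.cos(a)*ex+np.sin(a)*ey)),95,.909)
E
```

```text
t13.3 along y 75.76  x -34.46  z 114.26 | Fy -1.0 Fx 0.1 Fz -0.3  T [-0.   -0.04  0.04] g0.40
t13.5 along y 75.92  x -34.02  z 109.77 | Fy -1.1 Fx 0.1 Fz -0.3  T [0.01 0.02 0.01] g0.40
t13.7 along y 75.87  x -34.04  z 104.79 | Fy -0.0 Fx -0.1 Fz -1.1  T [0.01 0.03 0.01] g0.40
t13.9 along y 75.87  x -34.12  z 99.72 | Fy -0.5 Fx 0.0 Fz 0.1  T [-0.02 -0.07 -0.01] g0.40
t14.1 along y 75.92  x -34.04  z 95.85 | Fy -0.3 Fx -0.6 Fz 0.3  T [ 0.03 -0.01 -0.02] g0.40
pos [488.96 354.85  95.85] rel [5.82 7.48 0.84] [-0.0017 -0.0006  0.0001] F [-0.6 -0.4  0.3]
pos [488.96 354.85  95.85] rel [ 8.32 17.94  0.83] [-0.0017 -0.0006  0.0001] F [-0.6 -0.4  0.3]
pos [488.96 354.85  95.85] rel [ 7.63 28.68  0.81] [-0.0017 -0.0006  0.0001] F [-0.6 -0.4  0.3]
pos [488.96 354.85  95.85] rel [ 3.79 38.73  0.79] [-0.0017 -0.0006  0.0001] F [-0.6 -0.4  0.3]
pos [488.96 354.85  95.85] rel [-2.1  46.47  0.77] [-0.0017 -0.0006  0.0001] F [-0.6 -0.4  0.3]
```

In the tool's units: 38 mm is 0.038, 8.3 mm is 0.0083.

```bash
echo '{"x": [0.002,0.004,0.005,0.006,0.007,0.008,0.0083,0.008,0.008,0.0075],"y": [0.004,0.008,0.013,0.017,0.021,0.025,0.028,0.032,0.035,0.038],"z": [0,0,0,0,0,0,0,0,0,0],"wx": [0,0,0,0,0,0,0,0,0,0],"wy": [0,0,0,0,0,0,0,0,0,0],"wz": [0,0,0,0,0,0,0,0,0,0],"finger_gap": [0.4,0.4,0.4,0.4,0.4,0.4,0.4,0.4,0.4,0.4]}' | python3 -m creep >/dev/null; python3 chk.py 9 || exit
echo '{"x": [-0.001,-0.002,-0.003,-0.004,-0.005,-0.007],"y": [0.003,0.005,0.0075,0.01,0.012,0.014],"z": [0,0,0,0,0,0],"wx": [0,0,0,0,0,0],"wy": [0,0,0,0,0,0],"wz": [0,0,0,0,0,0],"finger_gap": [0.4,0.4,0.4,0.4,0.4,0.4]}' | python3 -m creep >/dev/null; python3 chk.py 9 || exit
python3 - <<'E'
from h import *
rel(519.2,390.2,95,.909)
c=read_camera("side");a=c["frame"][195:295,225:315,::-1]
cv2.imwrite("pics/s7.png",cv2.resize(a,None,fx=6,fy=6,interpolation=cv2.INTER_CUBIC))
E
```

```text
t15.1 along y 108.43  x -11.47  z 96.50 | Fy 0.4 Fx -2.5 Fz -0.3  T [-0.17  0.46 -0.  ] g0.40
t15.7 along y 113.39  x 2.93  z 96.42 | Fy -0.1 Fx -1.9 Fz 0.3  T [-0.15  0.4  -0.04] g0.40
pos [521.04 396.59  96.42] rel [-2.47 -6.17  1.42] [-0.0006 -0.0004  0.0003] F [-1.9 -0.3  0.3]
```

View pics/s7.png

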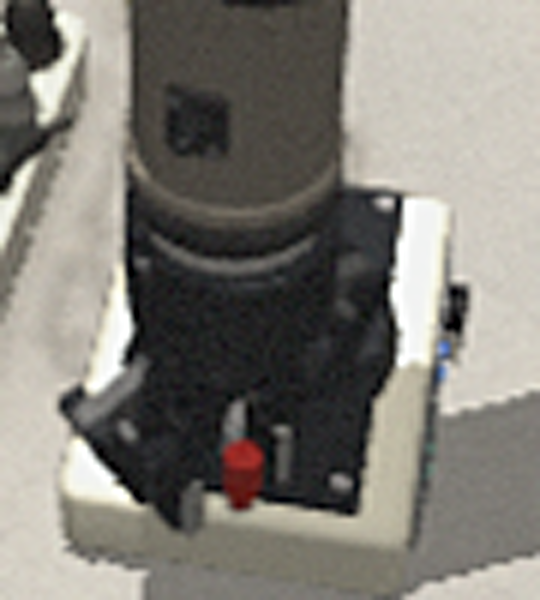

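The knob (crop (243,475)) has swung most of the way to +y, with the pushing finger at (283,455). I keep pushing until I feel the stop.

In the tool's units: -2 mm is -0.002, -1.5 mm is -0.0015.

```bash
echo '{"x": [-0.0015,-0.002,-0.002],"y": [0.0015,0.002,0.002],"z": [0,0,0],"wx": [0,0,0],"wy": [0,0,0],"wz": [0,0,0],"finger_gap": [0.4,0.4,0.4]}' | python3 -m creep >/dev/null; python3 chk.py 9
echo '{"x": [-0.001,-0.001],"y": [0.001,0.001],"z": [0,0],"wx": [0,0],"wy": [0,0],"wz": [0,0],"finger_gap": [0.4,0.4]}' | python3 -m creep >/dev/null; python3 chk.py 9
echo '{"x": [-0.001,-0.001],"y": [0.001,0.001],"z": [0,0],"wx": [0,0],"wy": [0,0],"wz": [0,0],"finger_gap": [0.4,0.4]}' | python3 -m creep >/dev/null; python3 chk.py 9
```

```text
t16.1 along y 113.09  x 5.82  z 96.37 | Fy 0.2 Fx -1.8 Fz -0.1  T [-0.14  0.29 -0.03] g0.40
t16.2 along y 113.24  x 7.12  z 96.38 | Fy -0.7 Fx -1.7 Fz 0.6  T [-0.08  0.35 -0.04] g0.40
t16.4 along y 113.19  x 8.38  z 96.32 | Fy -0.3 Fx -2.7 Fz -0.3  T [-0.09  0.45 -0.02] g0.40
```

In the tool's units: -0.7 mm is -0.0007.

```bash
cat > lim.py <<'E'
import sys;from h import *
f=r.observe()["ft_force"];sys.exit(int(np.hypot(f[0],f[1])>7))
E
echo '{"x": [-0.0007,-0.0007],"y": [0.0007,0.0007],"z": [0,0],"wx": [0,0],"wy": [0,0],"wz": [0,0],"finger_gap": [0.4,0.4]}' | python3 -m creep >/dev/null; python3 chk.py 9; python3 lim.py || exit
echo '{"x": [-0.0007,-0.0007],"y": [0.0007,0.0007],"z": [0,0],"wx": [0,0],"wy": [0,0],"wz": [0,0],"finger_gap": [0.4,0.4]}' | python3 -m creep >/dev/null; python3 chk.py 9; python3 lim.py || exit
echo '{"x": [-0.0007,-0.0007],"y": [0.0007,0.0007],"z": [0,0],"wx": [0,0],"wy": [0,0],"wz": [0,0],"finger_gap": [0.4,0.4]}' | python3 -m creep >/dev/null; python3 chk.py 9; python3 lim.py || exit
echo '{"x": [-0.0007,-0.0007],"y": [0.0007,0.0007],"z": [0,0],"wx": [0,0],"wy": [0,0],"wz": [0,0],"finger_gap": [0.4,0.4]}' | python3 -m creep >/dev/null; python3 chk.py 9; python3 lim.py || exit
echo '{"x": [-0.0007,-0.0007],"y": [0.0007,0.0007],"z": [0,0],"wx": [0,0],"wy": [0,0],"wz": [0,0],"finger_gap": [0.4,0.4]}' | python3 -m creep >/dev/null; python3 chk.py 9; python3 lim.py || exit
```

```text
t16.6 along y 113.17  x 8.78  z 96.18 | Fy -0.1 Fx -2.6 Fz 1.3  T [-0.2   0.78 -0.05] g0.40
t16.9 along y 113.05  x 9.20  z 96.03 | Fy -0.3 Fx -5.5 Fz 1.8  T [-0.32  1.1  -0.08] g0.40
t17.1 along y 112.96  x 9.53  z 95.86 | Fy -0.6 Fx -6.5 Fz 1.9  T [-0.37  1.34 -0.06] g0.40
t17.2 along y 112.90  x 9.84  z 95.73 | Fy -1.1 Fx -7.0 Fz 2.9  T [-0.49  1.56 -0.08] g0.40
```

The stop is felt, with force rising steadily. I back off, lift clear and look.

Careful with the scale: shifts go in shares of 1000 mm and turns go in shares of 90 degrees. That gives: -6 mm is -0.006, -5 mm is -0.005.

```bash
echo '{"x": [0.002,0.005,0.006,0.006],"y": [-0.002,-0.005,-0.006,-0.006],"z": [0,0,0,0],"wx": [0,0,0,0],"wy": [0,0,0,0],"wz": [0,0,0,0],"finger_gap": [0.4,0.4,0.4,0.4]}' | python3 -m creep >/dev/null; python3 chk.py 9
echo '{"x": [0,0,0,0,-0.035,-0.07,-0.105,-0.14,-0.17,-0.17],"y": [0,0,0,0,-0.035,-0.07,-0.105,-0.14,-0.17,-0.17],"z": [-0.01,-0.04,-0.08,-0.11,-0.115,-0.115,-0.115,-0.115,-0.115,-0.115],"wx": [0,0,0,0,0,0,0,0,0,0],"wy": [0,0,0,0,0,0,0,0,0,0],"wz": [0,0,0,0,0,0,0,0,0,0],"finger_gap": [0.4,0.4,0.4,0.4,0.4,0.4,0.4,0.4,0.4,0.4]}' | python3 -m creep
python3 - <<'E'
from h import *
d=[];th=.1235;ex=np.array([np.cos(th),np.sin(th)]);ey=np.array([-np.sin(th),np.cos(th)]);pv=np.array([523.6,354.5]);o=pv-72*ey
for n,b in(("top",(145,180,235,255)),("side",(235,205,315,295))):
    c=read_camera(n);W=cloud(c);u0,v0,u1,v1=b;f=c["frame"].astype(int)
    red=(f[...,0]>120)&(f[...,1]<70)&(f[...,2]<70)&(W[...,2]>108)&(np.hypot(*np.moveaxis(W[...,:2]-pv,-1,0))<60)
    if red.any(): k=np.nanmean(W[red],0);print(n,"knob",k.round(1),"rel pivot",((k[:2]-pv)@ex).round(1),((k[:2]-pv)@ey).round(1))
    L=W[...,:2]-o;m=(abs(L@ex)<15)&(abs(L@ey)<35)&(W[...,2]>100)&(W[...,2]<125);q=W[m]
    A=np.c_[(q[:,:2]-o)@ex,(q[:,:2]-o)@ey,np.ones(len(q))];print("top plane",np.linalg.lstsq(A,q[:,2],rcond=None)[0].round(3),len(q))
    d.append(cv2.resize(c["frame"][v0:v1,u0:u1,::-1],(400,440),interpolation=cv2.INTER_CUBIC))
cv2.imwrite("pics/c8.png",np.hstack(d))
E
```

```text
t17.6 along y 113.62  x 4.73  z 96.91 | Fy -0.2 Fx -0.4 Fz -0.3  T [-0.05 -0.01  0.08] g0.40
time: 18.65
position: [553.7, 148.7, 213.2]
eef_rot: [1.038, 2.961, -0.004]
ft_force: [-0.9, 0.2, 0.8]
grip_width: 0.4
grasp_force: 0.0
top knob [518.7 388.6 115.3] rel pivot -0.6 34.5
top plane [ 6.00000e-03 -4.30000e-02  1.12945e+02] 152
side knob [520.5 391.7 113.7] rel pivot 1.5 37.3
top plane [-3.00000e-02  1.40000e-02  1.09988e+02] 214
```

View pics/c8.png

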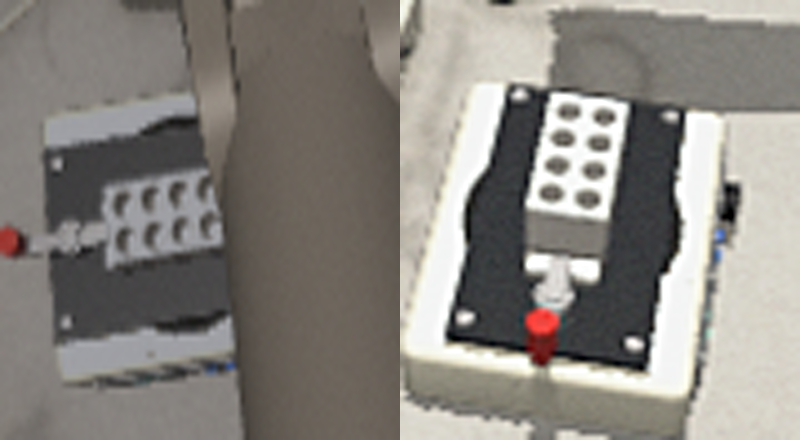

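The latch is fully round: the knob is at +y (crop (543,325)), its finger lies over the block's ledge, and the block sits flat. I'm handing in.

```bash
python3 -c "
from cell import r
print(r.job_done())"
```

```text
the job is handed in; nothing more can be done
None
```

The block sits flat over both pins on the plate, the latch is turned to its stop with its finger over the block's foot, and the job was handed in at about 19 s with the robot clear of everything.

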